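# Bring the red-lidded screw jar round to the front and hold the carousel

### The arm

A 7-joint arm with a two-finger parallel gripper is mounted at the origin on the work surface. World frame = base frame: x ahead of the robot, y to its left, z up, the work surface at z = 0. Lengths are in m, angles in rad, forces in N, time in s.
With the tool pointing down it reaches from about 0.425 to 0.875 m from the base axis. Payload 9.9 kg.
Tool frame: the origin (TCP) lies on the front face of the gripper's body, between the roots of the fingers; the fingertips stand ahead of it and the grasp point (between the pads) lies 54 mm ahead of it (bot.tip_reach is the z of the fingertips in the tool frame, in m); z points along the fingers, y is the line along which they close (so a half turn about z gives the same grasp; the last joint's range is limited). The gripper opens to 85 mm and grips with 20 to 120 N. Pads are 22 mm wide; open, the fingers measure 114 mm over their backs; the gripper's body (76 mm by 85 mm) begins 54 mm behind the grasp point. The pads swing forward as they close: fully open they stand 13 mm farther back than shut.
Start: joints at [-1.37, 0.576, 0.025, 1.437, -0.015, 1.129, -0.057], TCP at [0.19, 0.648, 0.304] pointing down, gripper open.
Joint ranges: [-2.76, 2.76], [-0.34, 2.15], [-1.52, 1.57], [0.19, 2.46], [-1.09, 4.23], [0.17, 1.99], [-2.82, 2.82]. Speed limits (rad/s): [2.22, 2.22, 3.01, 3.01, 3.14, 3.14, 3.14].

### API

Orientations are given as a unit quaternion [w, x, y, z].
In Python, from bench import bot, monitor, optics, order, spot_in, cut_out, tip_of gives the robot as it stands. Calls block until the motion is done:
- bot.move_ptp(position, orientation): joint-space move of the TCP to a pose.
- bot.move_straight(position, frame=None, v=0.15, contact_N=None): straight line of the TCP; frame=None keeps the orientation; v is the mean speed in m/s. With contact_N (N) it stops when the force on the tool has changed by that much, and returns True; else False.
- bot.goto_joints(angles): joint-space move.
- bot.ungrasp() and bot.clamp(): open the fingers fully, or close them until they stop; the grip force is fixed at half the most.
- bot.sleep(seconds).
- bot.solve_ik(position, orientation): joint angles nearest the present ones, or None.
- monitor.get_obs(): the state.
- optics.capture(name): name is "scene" or "top" or "wrist"; returns a dict with "pixels" (480x640x3 uint8, blue, green, red), "camera_matrix" (3x3 intrinsics, pixels), "dist" ([k1, k2, p1, p2, k3] as OpenCV has them; the pictures are not rectified), "cam_to_world" (4x4, takes a point from camera to world coordinates). Camera axes: x right, y down, z forward; pixel columns grow to the right and rows downward; lengths in m; the calibration is good to about 2 mm. A picture is of the moment at which its call begins. There is no depth.
A pose or a line that the arm cannot do raises bot.MotionError and nothing moves.
- order.job_done(): hands the job in; it is judged then, once.
Trained networks look in the newest picture that a camera, given by its name, has taken for a name from the list of things; names that differ only in an ending like _2 or _b are one class to them, and where a whole thing is asked for, a point or a joint stands for the part that bears it (a point fixed in the world has none). Each returns a list of dicts, best first, with "confidence" (0 to 1); they miss things now and then, are a little off and sometimes report something else, mostly with a low value. They report only what shows in the picture. A call takes as long as a camera call. They do not tell look-alikes from the thing itself.
- spot_in(camera, thing): "centre" ([column, row] in pixels, amid what is visible of it).
- cut_out(camera, thing): "mask" (480x640 bool, what is visible of it) and "centre" ([column, row] in pixels, amid what is visible of it).
- tip_of(camera, thing): "centre" ([column, row] in pixels: a listed point, or the origin of a listed thing).
The state is a dict: "time_s": time; "joints": joint angles; "dq": joint speeds; "effort": joint torques, N m; "eef_pos": TCP position; "tcp_rot": TCP orientation; "force": force on the tool from outside, world axes, zero at the start; "torque": the same for the moment, N m; "opening": finger opening in m; "gripper_force": force on a finger pad.
Only numpy, scipy, OpenCV 4.12 (cv2) and the standard library are available. Lean on these libraries where they do the work, as an engineer would, in place of code of your own. Each camera call takes 0.05 s, during which the arm holds its last target. There are 200 camera calls.

### The job

Turn the screw-jar carousel on the bench until the jar with the red lid stands right at the yellow arrow on its foot, in line with it, with all five jars left standing in their pockets and the other things on the bench left where they are. Finish with the gripper closed on the black handle in the middle, still holding the carousel steady, because I am about to unscrew that lid: do not let go at the end.

Things in the scene. Friction and masses are not known exactly. Their poses are not given: they have to be found in the camera images.
- arrow: flat dark steel tongue fixed to the carousel's foot and carrying the yellow arrow, both placed and turned differently each run. Origin: on the carousel's turning axis, at bench level; z up. The tongue is 70 mm wide and 8 mm high and reaches 210 mm from the axis along its own -x; the arrow painted on its outer end points along +x, at the axis. The jar is at the arrow when its centre lies on the line from the axis out along the arrow's -x, 83 mm out
- carousel (a joint): angle of the turning deck (rad), 0 at the start of the run, growing anticlockwise seen from above; no stops, it turns freely both ways any number of turns and stays where it is left (light friction, about 0.06 N m). The deck is a plywood disc, 250 mm across, its top 34 mm above the bench, with five grey ring pockets (66 mm outside, 60 mm inside, 18 mm high) evenly spaced, 72 degrees apart, 83 mm from the axis. At the start no pocket is closer than 20 degrees to the arrow
- handle: black bar handle on a thin post on the carousel's axis, turning with the deck: 64 mm long along its x, 14 mm thick along its y, 42 mm tall, so a gripper can come down from above and close across its thickness. Origin: centre of the bar, 174 mm above the bench and on the axis; z up. Its top is 195 mm and its lower edge 153 mm above the bench, clear above the jar lids (114 mm). Twisted by a parallel grip it may lag the gripper by up to about 0.1 rad
- jar_red: the marked jar: screw jar, clear plastic, 54 mm across and 80 mm tall, with a red screw lid; it stands loosely in one of the five ring pockets, with 3 mm of play all round, and its pocket changes from run to run. Origin: centre of its underside (34 mm above the bench), z up
- jar_blue: another screw jar, clear plastic, 54 mm across and 80 mm tall, with a blue screw lid; it stands loosely in one of the five ring pockets, with 3 mm of play all round, and its pocket changes from run to run. Origin: centre of its underside (34 mm above the bench), z up
- jar_green: another screw jar, clear plastic, 54 mm across and 80 mm tall, with a green screw lid; it stands loosely in one of the five ring pockets, with 3 mm of play all round, and its pocket changes from run to run. Origin: centre of its underside (34 mm above the bench), z up
- jar_white: another screw jar, clear plastic, 54 mm across and 80 mm tall, with a white screw lid; it stands loosely in one of the five ring pockets, with 3 mm of play all round, and its pocket changes from run to run. Origin: centre of its underside (34 mm above the bench), z up
- jar_grey: another screw jar, clear plastic, 54 mm across and 80 mm tall, with a grey screw lid; it stands loosely in one of the five ring pockets, with 3 mm of play all round, and its pocket changes from run to run. Origin: centre of its underside (34 mm above the bench), z up
- screwdriver: loose screwdriver with an orange handle lying on the bench; leave it alone. Origin: under its middle
- hammer: loose hammer with a wooden handle lying on the bench; leave it alone. Origin: under its middle
- wrench: loose steel wrench lying on the bench; leave it alone. Origin: under its middle
- mug: blue mug, 95 mm tall, 80 mm across; leave it alone. Origin: centre of its underside
- paint_can: paint can, 120 mm tall, 100 mm across; leave it alone. Origin: centre of its underside
- spray_can: green spray can, 190 mm tall, 66 mm across; leave it alone. Origin: centre of its underside
- screw_box: cardboard box of screws, 110 x 70 x 50 mm; leave it alone. Origin: centre of its underside
Mind the look-alikes: they are no part of the job. Leave any purple look-alike of the jar_red alone.

How it is judged:
By the outcome, as a careful person would: the job done as asked, in the order asked, and still so for the second after the job is handed in, while the arm keeps its last pose, push and grip.
It also fails if it takes over 67 s, if anything falls off the work surface, if the arm or the gripper's body presses on something with over 40 N, if the wrist force passes 120 N, or if a joint passes its speed limit or range.

## Working session

There is one attempt and no reset: what is moved stays moved. The work goes in short steps, each a Python script; the robot and the scene stay as the last script left them, time stands still between calls to the robot, and variables do not carry over. Pictures are saved under pics/ and viewed, at most 10 in all, crops included, and the job is handed in when it is done.

```bash
mkdir -p pics; ls
cat > h.py <<'E'
import numpy as np, cv2
from bench import bot, monitor, optics, order, spot_in, cut_out, tip_of
def ray(c,px):
    u=cv2.undistortPoints(np.array([[px]],float),np.array(c["camera_matrix"]),np.array(c["dist"]))[0,0]
    T=np.array(c["cam_to_world"]); return T[:3,3], T[:3,:3]@np.array([u[0],u[1],1])
def at_z(c,px,z):
    o,d=ray(c,px); return o+d*(z-o[2])/d[2]
def proj(c,P):
    T=np.linalg.inv(np.array(c["cam_to_world"])); R=cv2.Rodrigues(T[:3,:3])[0]
    return cv2.projectPoints(np.array(P,float).reshape(-1,1,3),R,T[:3,3],np.array(c["camera_matrix"]),np.array(c["dist"]))[0][:,0]
E
python3 - <<'E'
from h import *
for n in("top","scene"):
    c=optics.capture(n); cv2.imwrite(f"pics/{n}0.png",c["pixels"])
    print(n,np.round(c["cam_to_world"],3).tolist())
    for t,z in(("arrow",.0),("handle",.174),("jar_red",.114),("jar_blue",.114),("jar_green",.114),("jar_white",.114),("jar_grey",.114),("spray_can",.19)):
        for f in(spot_in,tip_of):
            for r in f(n,t)[:3]: print(t,f.__name__,round(r["confidence"],2),np.round(r["centre"]),np.round(at_z(c,r["centre"],z),3))
print(monitor.get_obs())
E
```

```text
pics
top [[0.022, -0.995, 0.095, 0.367], [-0.999, -0.019, 0.027, 0.012], [-0.026, -0.095, -0.995, 1.27], [0.0, 0.0, 0.0, 1.0]]
arrow call 0.38 [118. 245.] [0.46  0.575 0.   ]
handle call 0.76 [291. 200.] [0.56  0.104 0.174]
handle call 0.75 [288. 200.] [0.558 0.11  0.174]
jar_red call 0.93 [393. 271.] [ 0.402 -0.138  0.114]
jar_red call 0.92 [263. 299.] [0.329 0.168 0.114]
jar_red call 0.79 [314. 236.] [0.483 0.051 0.114]
jar_red call 0.96 [266. 301.] [0.326 0.16  0.114]
jar_red call 0.9 [315. 237.] [0.48  0.048 0.114]
jar_red call 0.69 [388. 234.] [ 0.49  -0.127  0.114]
jar_blue call 0.58 [274. 237.] [0.479 0.146 0.114]
jar_blue call 0.97 [276. 239.] [0.475 0.142 0.114]
jar_green call 0.64 [529. 201.] [ 0.577 -0.462  0.114]
jar_green call 0.59 [326. 197.] [0.579 0.024 0.114]
jar_green call 0.65 [324. 202.] [0.567 0.027 0.114]
jar_green call 0.39 [196. 233.] [0.486 0.335 0.114]
jar_white call 0.96 [263. 204.] [0.558 0.176 0.114]
jar_white call 0.6 [265. 203.] [0.562 0.171 0.114]
jar_white call 0.19 [277. 239.] [0.475 0.14  0.114]
jar_grey call 0.57 [295. 177.] [0.626 0.1   0.114]
jar
[... 1327 characters left out ...]
ray([-1.36978389,  0.57569319,  0.02488467,  1.4370973 , -0.01502032,
        1.1290409 , -0.05652182]), 'dq': array([-8.58008389e-04, -6.68118615e-04,  1.29116225e-03, -5.19352045e-04,
        5.69477080e-04,  7.25284356e-04, -1.79688407e-05]), 'effort': array([-4.71714684e-04, -7.65475059e+01,  2.24874213e+00, -2.86299688e+01,
        1.54166389e-02,  2.81463130e-03,  4.18410224e-06]), 'eef_pos': array([0.18963966, 0.64780613, 0.30389402]), 'tcp_rot': array([-1.79211151e-05,  1.41935013e-01,  9.89875978e-01, -2.55285161e-05]), 'force': array([-0.50650075, -0.11041679,  0.24101897]), 'torque': array([0.02298095, 0.00123629, 0.0283952 ]), 'gripper_force': 0.0, 'opening': 0.08552062344015714}
```

Run:
```python
import cv2
a=cv2.imread("pics/top0.png"); cv2.imwrite("pics/topc.png",cv2.resize(a[130:330,200:420],None,fx=3,fy=3,interpolation=cv2.INTER_CUBIC))
```

```text
(no output)
```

View pics/topc.png

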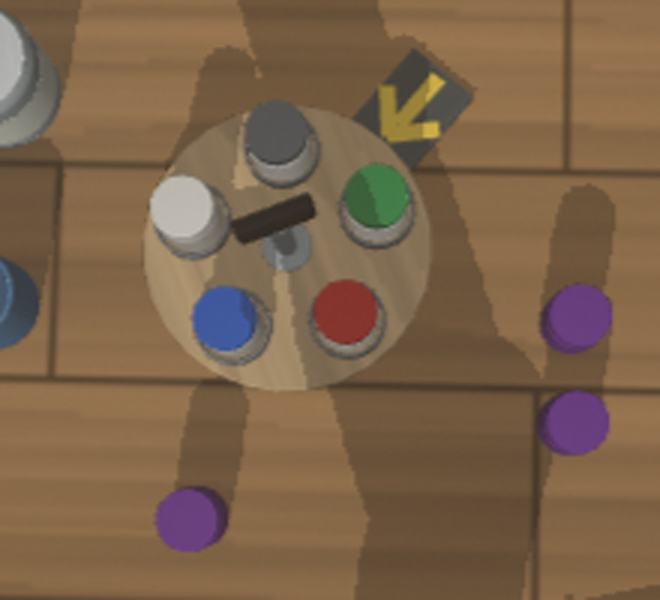

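View pics/scene0.png

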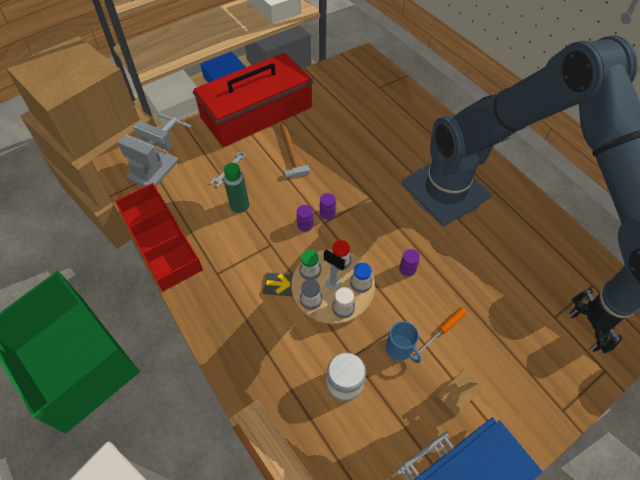

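The red lid is at (315,234) in the top view, on the deck. The look-alikes are the purple ones at (392,236), (391,271) and (264,303), all on the bench, so I'm ruling them out. The arrow is at about (338,165) and the handle at about (291,203). Next I go above the carousel and look with the wrist camera.

```bash
cat >> h.py <<'E'
from scipy.spatial.transform import Rotation as Ro
def quat(a):  # tool down, closing line y at world angle a
    y=np.array([np.cos(a),np.sin(a),0]); z=np.array([0,0,-1.]); x=np.cross(y,z)
    q=Ro.from_matrix(np.c_[x,y,z]).as_quat(); return q[[3,0,1,2]]
def hsvmask(c,lo,hi): return cv2.inRange(cv2.cvtColor(c["pixels"],cv2.COLOR_BGR2HSV),lo,hi)
E
python3 - <<'E'
from h import *
print(bot.tip_reach)
a=np.radians(19.3)
for z in(.5,.45,.42,.38):
    q=bot.solve_ik([.50,.10,z],quat(a))
    print(z,None if q is None else np.round(q,2))
    if q is not None: bot.move_ptp([.50,.10,z],quat(a)); break
for d in(0,50,100,120):
    q=bot.solve_ik([.556,.105,.228],quat(a+np.radians(d))); print(d,None if q is None else np.round(q,2))
c=optics.capture("wrist"); cv2.imwrite("pics/w1.png",c["pixels"]); print(np.round(c["cam_to_world"],3).tolist(), monitor.get_obs()["time_s"])
for t,z in(("arrow",.0),("handle",.174),("jar_red",.034)):
    for r in tip_of("wrist",t)[:3]: print(t,round(r["confidence"],2),np.round(r["centre"]),np.round(at_z(c,r["centre"],z),3))
E
```

```text
0.0726
0.5 [-0.73  0.23  0.59  1.51 -0.13  1.43  0.2 ]
0 [-0.58  0.54  0.48  1.84 -0.33  0.84  0.4 ]
50 [-0.5   0.52  0.35  1.84 -0.23  0.82  1.17]
100 [-0.39  0.5   0.18  1.83 -0.12  0.82  1.93]
120 [-0.34  0.5   0.11  1.83 -0.07  0.82  2.23]
[[0.943, 0.32, 0.09, 0.477], [0.332, -0.907, -0.258, 0.167], [-0.0, 0.273, -0.962, 0.569], [0.0, 0.0, 0.0, 1.0]] 4.1
jar_red 0.83 [210.  66.] [0.329 0.179 0.034]
jar_red 0.68 [264. 329.] [ 0.491 -0.129  0.034]
jar_red 0.61 [304. 212.] [0.491 0.049 0.034]
```

View pics/w1.png

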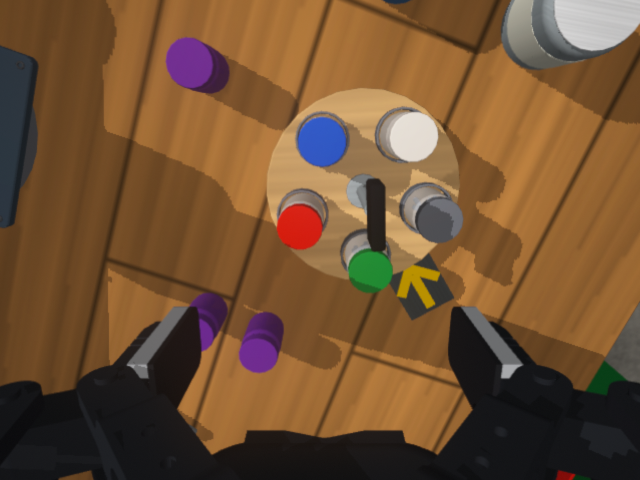

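The wrist view shows the red lid at (300,226), the handle at (376,213), the arrow at (420,285) with its tongue, and the purple jars off the deck. Now I'll fit the axis and angles from both views.

```bash
cat >> h.py <<'E'
from scipy.optimize import least_squares
R={"jar_red":((0,140,70),(6,255,255)),"jar_blue":((105,130,60),(122,255,255)),"jar_green":((60,100,40),(85,255,255))}
ARR=((20,170,90),(35,255,255))
def blob(c,lohi,guess,rad):
    m=hsvmask(c,*lohi); k=np.zeros_like(m); cv2.circle(k,[int(v) for v in guess],rad,255,-1); m&=k
    n,l,s,ce=cv2.connectedComponentsWithStats(m); i=1+np.argmax(s[1:,4]); return l==i
def lid(c,P,lohi,rad):
    m=blob(c,lohi,proj(c,[P])[0],rad)
    h=cv2.convexHull(np.argwhere(m)[:,::-1].astype(np.int32))[:,0]
    # world hull at lid-top height; circle of the far (top-face) side: min enclosing
    W=np.array([at_z(c,p,.114)[:2] for p in h]); (x,y),r=cv2.minEnclosingCircle(W.astype(np.float32)); return np.array([x,y]),r
def measure(c,guess,rad=30):
    out={k:lid(c,[*guess[k],.114],R[k],rad) for k in R}
    m=hsvmask(c,*ARR); k=np.zeros_like(m); cv2.circle(k,[int(v) for v in proj(c,[[*guess["arrow"],.008]])[0]],2*rad,255,-1); m&=k
    p=np.argwhere(m)[:,::-1]; A=np.array([at_z(c,q,.008)[:2] for q in p]); out["arrow"]=A.mean(0); out["nA"]=len(p)
    P=np.array([out[k][0] for k in("jar_blue","jar_red","jar_green")])
    f=lambda v:(v[:2]+.083*np.c_[np.cos(v[2]+np.radians([-72,0,72])),np.sin(v[2]+np.radians([-72,0,72]))]-P).ravel()
    d=P[1]-guess["axis"]; s=least_squares(f,[*guess["axis"],np.arctan2(d[1],d[0])]); out["fit"]=s.x; out["res"]=s.fun
    d=out["arrow"]-s.x[:2]; out["arr_ang"]=np.degrees(np.arctan2(d[1],d[0])); out["arr_r"]=np.hypot(*d); return out
E
python3 - <<'E'
from h import *
g={"jar_red":(.483,.051),"jar_blue":(.478,.144),"jar_green":(.573,.025),"arrow":(.65,-.01),"axis":(.556,.1)}
for n,rad in(("wrist",35),("top",18)):
    c=optics.capture(n)
    if n=="top": continue_=0
    try: o=measure(c,g,rad)
    except Exception as e: print(n,e); continue
    for k,v in o.items(): print(n,k,v)
    print(n,"red deg",np.degrees(o["fit"][2]))
    # deck outline/handle reprojection
    for r in cut_out(n,"handle")[:1]:
        p=np.argwhere(r["mask"])[:,::-1]; rc=cv2.minAreaRect(p.astype(np.float32)); b=[at_z(c,q,.185)[:2] for q in cv2.boxPoints(rc)]; print(rc,np.round(b,3).tolist(), np.mean(b,0))
E
```

```text
wrist jar_red (array([0.48887929, 0.04904511]), 0.026604242622852325)
wrist jar_blue (array([0.48174652, 0.14474671]), 0.025493931025266647)
wrist jar_green (array([0.58273041, 0.02761774]), 0.02699383907020092)
wrist arrow [ 0.67779025 -0.00095906]
wrist nA 943
wrist fit [ 0.55170425  0.10301743 -2.43057565]
wrist res [-9.91149392e-04  1.34342599e-03 -6.40278724e-05 -1.93867888e-04
  1.05517729e-03 -1.14955809e-03]
wrist arr_ang -39.51060774553148
wrist arr_r 0.16342824199712877
wrist red deg -139.2617265482026
((375.0, 212.99996948242188), (71.99998474121094, 19.999996185302734), 90.0) [[0.529, 0.131], [0.546, 0.137], [0.572, 0.073], [0.554, 0.067]] [0.55028277 0.10191266]
top attempt to get argmax of an empty sequence
```

```bash
cat > go.py <<'E'
from h import *
P=np.array([.551,.1025]); a=np.radians(21.3)
bot.move_ptp([*P,.30],quat(a)); print(bot.move_straight([*P,.228],v=.08,contact_N=8))
bot.clamp(); s=monitor.get_obs(); print("clamped",s["opening"],s["gripper_force"],s["force"],s["torque"],s["eef_pos"])
for d in np.arange(10,101,10)[:]:
    try: bot.move_ptp([*P,.228],quat(a+np.radians(min(d,99.75))))
    except bot.MotionError as e: print(d,e); break
    s=monitor.get_obs(); print(d,np.round(s["force"],1),np.round(s["torque"],2),round(s["opening"],4),np.round(s["joints"],2)[-1],round(s["time_s"],1))
    if np.linalg.norm(s["force"])>40: break
c=optics.capture("wrist"); cv2.imwrite("pics/w2.png",c["pixels"]); c=optics.capture("top"); cv2.imwrite("pics/t2.png",c["pixels"]); c=optics.capture("scene"); cv2.imwrite("pics/s2.png",c["pixels"])
a=cv2.imread("pics/t2.png")[140:260,200:380]; b=cv2.imread("pics/s2.png")[190:340,220:420]
cv2.imwrite("pics/c2.png",cv2.resize(np.hstack([cv2.resize(a,(225,150)),b]),None,fx=1.8,fy=3))
E
python3 go.py
```

```text
False
clamped 0.013250893395457637 59.079052805900574 [0.73126087 0.20574775 0.85962236] [ 0.10180627 -0.15957128  0.02252891] [0.55129156 0.10264844 0.22818183]
10 [-0.8  1.3  4.2] [ 0.24  0.16 -0.74] 0.0132 0.57 7.2
20 [-3.9  0.8  5.9] [-0.05  0.54  0.31] 0.0133 0.71 7.5
30 [-3.7 -0.7  8.1] [-0.34  0.64  0.18] 0.0132 0.84 7.7
40 [-5.7 -1.7  8.2] [-0.37  0.89  0.32] 0.0133 0.98 8.0
50 [-6.  -3.2  9.9] [-0.55  1.04  0.31] 0.0135 1.12 8.2
60 [-7.5 -4.8 10.7] [-0.68  1.11  0.34] 0.0133 1.26 8.5
70 [-6.3 -6.3  9.5] [-0.98  1.09  0.29] 0.0134 1.4 8.8
80 [-6.1 -6.  11.5] [-1.1   1.08  0.27] 0.0133 1.54 9.0
90 [-6.4 -7.3 10.8] [-1.22  0.97  0.37] 0.0135 1.69 9.3
100 [-6.6 -8.8 12.1] [-1.38  0.99  0.25] 0.0133 1.82 9.5
```

View pics/w2.png

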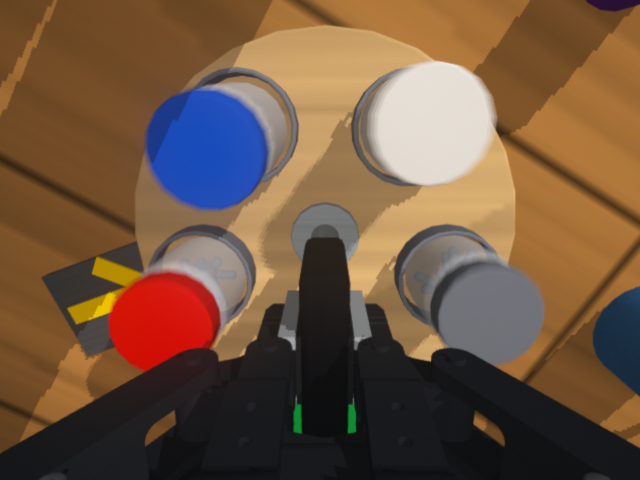

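View pics/s2.png

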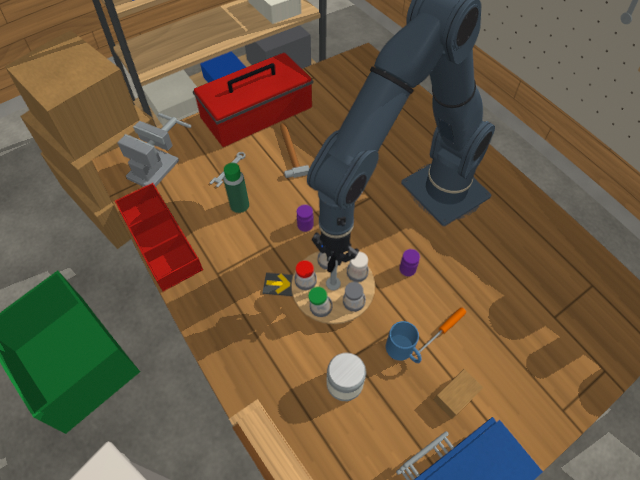

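The red jar now stands next to the arrow (scene: red lid (305,269), arrow (278,284)). I'll measure what misalignment is left.

```bash
cat > m.py <<'E'
from h import *
import sys
ax=np.array([.551,.1025])
ang=lambda p,o=ax:(round(np.degrees(np.arctan2(*(p-o)[::-1])),2),round(float(np.hypot(*(p-o))),4))
for n in("wrist","scene","top"):
    c=optics.capture(n)
    o=ax
    for k,lh in R.items():
        t=np.radians({"jar_red":-39.5,"jar_blue":-111.5,"jar_green":32.5}[k])
        try:
            p,r=lid(c,[*(ax+.083*np.array([np.cos(t),np.sin(t)])),.114],lh,{"wrist":80}.get(n,14)); print(n,k,np.round(p,4),round(r,4),ang(p))
        except Exception as e: print(n,k,"no")
    m=hsvmask(c,*ARR); k=np.zeros_like(m); cv2.circle(k,[int(v) for v in proj(c,[[.678,-.001,.008]])[0]],{"wrist":110}.get(n,30),255,-1); m&=k
    A=np.array([at_z(c,q,.008)[:2] for q in np.argwhere(m)[:,::-1]])
    if len(A): print(n,"arrow",len(A),A.mean(0),ang(A.mean(0)))
    d=hsvmask(c,(0,0,20),(180,90,85))&k|m
    d=cv2.morphologyEx(d,cv2.MORPH_CLOSE,np.ones((3,3)))
    cv2.imwrite(f"pics/d_{n}.png",d)
    if n=="wrist":
        print("post base", at_z(c,(325,232),.036)); e=at_z(c,(66,317),.008)[:2]; print("tongue end",e,ang(e))
s=monitor.get_obs();print(s["time_s"],s["tcp_rot"],np.degrees(np.arctan2(*(Ro.from_quat(np.roll(s["tcp_rot"],-1)).as_matrix()[:2,1])[::-1])))
E
python3 m.py
```

```text
wrist jar_red [0.6148 0.0466] 0.0287 (np.float64(-41.24), 0.0848)
wrist jar_blue [0.5189 0.024 ] 0.0261 (np.float64(-112.22), 0.0848)
wrist jar_green [0.6122 0.152 ] 0.0091 (np.float64(38.92), 0.0787)
wrist arrow 1899 [ 0.67877179 -0.01433638] (np.float64(-42.44), 0.1731)
post base [0.55041187 0.10011386 0.036     ]
tongue end [ 0.71341444 -0.03151162] (np.float64(-39.53), 0.2106)
scene jar_red [0.6163 0.0535] 0.0286 (np.float64(-36.88), 0.0816)
scene jar_blue [0.5467 0.0444] 0.0089 (np.float64(-94.28), 0.0582)
scene jar_green [0.6211 0.1511] 0.027 (np.float64(34.73), 0.0853)
scene arrow 206 [0.67812227 0.00151814] (np.float64(-38.46), 0.1623)
top jar_red [0.6158 0.0476] 0.0264 (np.float64(-40.31), 0.0849)
top jar_blue [0.518  0.0261] 0.0251 (np.float64(-113.34), 0.0832)
top jar_green no
9.8333 [-0.00138935 -0.26242458  0.96495086 -0.00111897] 120.42813778970924
```

Run:
```python
from h import *
c=optics.capture("top"); cn=c["pixels"]; c0=dict(c,pixels=cv2.imread("pics/top0.png"))
h=cv2.cvtColor(c0["pixels"],cv2.COLOR_BGR2HSV); print(h[160:176:3,330:346:3].tolist())
m=cv2.inRange(h,(18,150,120),(35,255,255)); k=np.zeros_like(m); cv2.circle(k,(337,168),16,255,-1); m&=k
d=cv2.inRange(h,(0,0,0),(180,110,90))&k
ax=np.array([.551,.1025])
A=np.array([at_z(c0,q,.008)[:2] for q in np.argwhere(m)[:,::-1]]); print(len(A),A.mean(0))
# plywood disc outline in top0: all of the deck = brighter wood; fit circle by hand-free points from viewed crop
rim=np.array([(145,240),(431,240),(288,390),(190,345),(388,340)])/3.+[200,130]
W=np.array([at_z(c0,q,.034)[:2] for q in rim]); s=least_squares(lambda v:np.hypot(*(W-v).T)-.125,ax); print("deck c",s.x,np.round(s.fun,4))
for o in(ax,s.x):
  if len(A): v=A.mean(0)-o; print("arrow",np.degrees(np.arctan2(v[1],v[0])))
  for cc,T in((c0,{"jar_red":-139.3,"jar_blue":148.7,"jar_green":-67.3}),(c,{"jar_red":-39.5,"jar_blue":-111.5})):
    for kk,t in T.items():
      t=np.radians(t)
      lo,hi=R[kk]
      try:
        p,r=lid(cc,[*(o+.083*np.array([np.cos(t),np.sin(t)])),.114],((lo[0],lo[1]-30,40),hi),14); v=p-o; print(kk,p,round(r,4),np.degrees(np.arctan2(v[1],v[0])),np.hypot(*v))
      except Exception as e: print(kk,e)
a=cn[140:260,230:380]; w=cv2.imread("pics/w2.png")[200:400,20:270]
cv2.imwrite("pics/c3.png",np.hstack([cv2.resize(a,(400,320),interpolation=2),cv2.resize(w,(400,320))]))
```

```text
[[[23, 159, 154], [17, 33, 69], [20, 33, 69], [23, 151, 140], [23, 161, 154], [23, 149, 166]], [[23, 159, 154], [17, 32, 71], [23, 145, 135], [23, 161, 154], [23, 155, 169], [20, 19, 82]], [[23, 159, 154], [22, 107, 98], [23, 161, 154], [23, 161, 154], [19, 26, 80], [21, 22, 82]], [[23, 159, 154], [23, 160, 155], [23, 161, 154], [18, 43, 72], [25, 20, 78], [25, 19, 81]], [[23, 160, 155], [23, 159, 154], [22, 158, 153], [23, 160, 153], [23, 165, 204], [23, 164, 204]], [[23, 159, 154], [23, 158, 155], [23, 160, 155], [23, 161, 155], [23, 164, 204], [23, 156, 176]]]
242 [0.67762578 0.000888  ]
deck c [0.55723734 0.10185099] [-0.002  -0.0015  0.0038 -0.0024 -0.003 ]
arrow -38.74561600201017
jar_red [0.48906761 0.04931318] 0.0257 -139.34439754168417 0.08163613069933781
jar_blue [0.48161116 0.1455451 ] 0.0254 148.1867651936726 0.08165593059521344
jar_green [0.58341348 0.02459562] 0.0247 -67.40939143723723 0.08437846829877262
jar_red [0.61499077 0.0484562 ] 0.0262 -40.18297254193088 0.08375888925014052
jar_blue [0.52018285 0.02342593] 0.0255 -111.29211323172294 0.08486698377413948
arrow -39.984662822010364
jar_red [0.48906761 0.04931318] 0.0257 -142.3788769804684 0.0860658605187698
jar_blue [0.48161116 0.1455451 ] 0.0254 149.98221043644747 0.08734124860647724
jar_green [0.58341348 0.02459562] 0.0247 -71.28227324172099 0.0815694916759305
jar_red [0.61499077 0.0484562 ] 0.0262 -42.75431658254934 0.07865406938502119
jar_blue [0.52018285 0.02342593] 0.0255 -115.28993008492164 0.08673825337366763
```

View pics/c3.png

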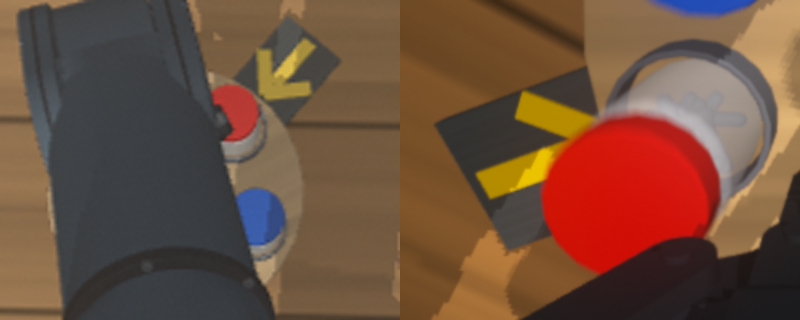

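The top view has the red jar at about -40.2° and the arrow at about -39°, so I turn a further 1.3° and check.

```bash
python3 - <<'E'
from h import *
bot.move_ptp([.551,.1025,.228],quat(np.radians(21.3+101.05))); bot.sleep(.5)
E
python3 m.py | grep -E "red|blue|^[0-9]"; python3 -c "
from h import *
s=monitor.get_obs(); print(s['force'],s['opening'],s['gripper_force'])
c=optics.capture('scene'); cv2.imwrite('pics/s4.png',cv2.resize(c['pixels'][180:400,200:480],None,fx=2.5,fy=2.5))"
```

```text
wrist jar_red [0.6126 0.0485] 0.029 (np.float64(-41.23), 0.0819)
wrist jar_blue [0.5205 0.025 ] 0.0261 (np.float64(-111.52), 0.0833)
scene jar_red [0.6196 0.0533] 0.0278 (np.float64(-35.64), 0.0844)
scene jar_blue [0.5457 0.043 ] 0.0056 (np.float64(-95.09), 0.0597)
top jar_red [0.6161 0.0497] 0.0264 (np.float64(-39.01), 0.0838)
top jar_blue [0.5205 0.0262] 0.0251 (np.float64(-111.78), 0.0822)
10.7833 [-0.00139314 -0.27330936  0.96192449 -0.0011521 ] 121.72276736344149
[-5.11187742 -9.24190257 11.08804649] 0.013282190725865126 62.42386221885681
```

View pics/s4.png

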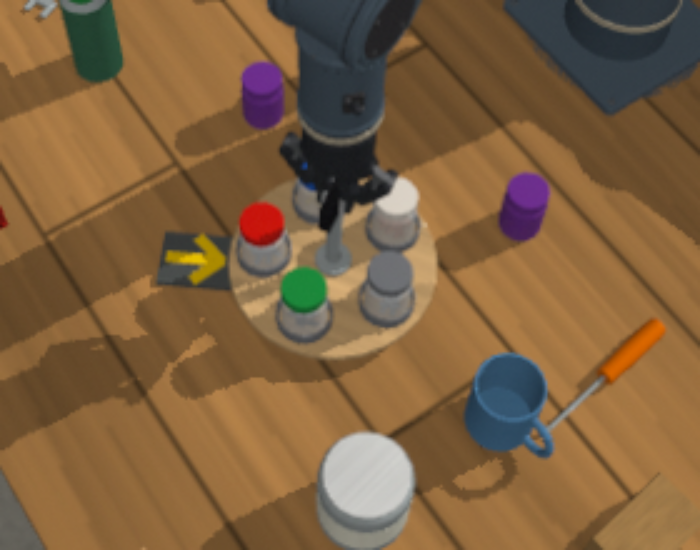

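The crop shows the red jar (262,240) in line with the arrow (195,260) and the foot (333,258), all five jars standing, and the handle gripped. The top view has the jar at -39.0° and the arrow at about -39°.

```bash
python3 -c "
from bench import order; print(order.job_done())"
```

```text
the job is handed in; nothing more can be done
None
```

I turned the carousel until the red-lidded jar stood in line with the yellow arrow, to within about 1° by the cameras. All five jars are still in their pockets, nothing else on the bench was touched, and the gripper is still closed on the handle; the job is handed in.

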